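Swing the gas cap over the detector and lock it

ROBOT

A 6-joint arm with a two-finger parallel gripper is mounted at the origin on the work surface. World frame = base frame: x ahead of the robot, y to its left, z up, the work surface at z = 0. Lengths are in m, angles in rad, forces in N, time in s.
With the tool pointing down it reaches from about 0.2 to 0.875 m from the base axis. Payload 3.4 kg.
Tool frame: the origin (TCP) lies on the centre line of the jaws, within the pads' length; the fingertips stand 11 mm ahead of it and the grasp point (between the pads) lies 8 mm behind it (arm.tips_ahead is the distance from the TCP to the fingertips, in m); z points along the fingers, x is the direction in which the jaws open and shut, and the axes are right-handed (so a half turn about z gives the same grasp; the last joint's range is limited). The gripper opens to 94 mm and grips with 3 to 60 N. Pads are 16 mm wide; open, the fingers measure 119 mm over their backs; the gripper's body (75 mm by 177 mm) begins 78 mm behind the grasp point.
Start: joints at [-1.373, 0.276, 1.505, -0, 1.361, -0.121], TCP at [0.18, -0.546, 0.216] pointing down, gripper open.
Joint ranges: [-2.89, 2.89], [-0.75, 2.08], [0.22, 2.7], [-1.18, 4.32], [0.11, 2.71], [-2.7, 2.7]. Speed limits (rad/s): [2.57, 2.57, 3.14, 3.14, 3.14, 3.14].

INTERFACE

Orientations are given as a unit quaternion [w, x, y, z].
In Python, from workcell import arm gives the robot as it stands. The module is installed in compiled form; this text tells all that it offers.
- The arm moves only by the shell command python3 -m handwheel 'ROWS'. ROWS is a JSON object of lists of equal length, an entry for each row: "linear": the shift along the tool's x, y, z in mm, a list of three; "twist": the turn, a rotation vector about the tool's x, y, z in degrees, a list of three; "grip": the opening, from 0 (shut) to 1 (fully open). A call has 1 to 5 rows; each row shifts and turns the commanded pose from where the row before left it, along the tool's axes as they then stand; what a row does not reach is not made up. A row lasts 1/10 s, in which the tool goes at most 50 mm and 8.59 degrees, less where a joint would pass 70% of its speed; a pose out of reach is approached as far as the arm can. A call with a gripper value outside its range is refused whole. The fingers move at their own pace and stop on an object; the grip force is fixed at half the most. Time passes only in rows, so rows that do not move let the fingers close. It gives the time, the measured TCP pose, the force and the opening at its end, in the units of the state.
- arm.get_obs(): the state, without advancing time (a new reading comes with each control period).
- arm.camera(name): name is "side" or "top"; returns (picture, depth): 480x640x3 uint8, red, green, blue; 480x640 float32, m along the optical axis (not along the pixel's ray), 0 where there is no reading.
- arm.camera_params(name): a dict with "fx", "fy", "cx", "cy" (pixels), "origin" and "attitude" of the camera in the world. Camera axes: x right, y down, z forward; pixel columns grow to the right and rows downward; lengths in m; the calibration is good to about 2 mm. A picture is of the moment at which its call begins. camera_params takes no time and is no camera call.
- arm.finish_job(): hands the job in, once; it reports no verdict.
The state is a dict: "time_s": time; "qpos": joint angles; "qvel": joint speeds; "effort": joint torques, N m; "tool_pos": TCP position; "tcp_rot": TCP orientation; "contact_force": force on the tool from outside, world axes, zero at the start; "ft_torque": the same for the moment, N m; "opening": finger opening in m.
Only numpy, scipy, OpenCV 4.12 (cv2) and the standard library are available. Lean on these libraries where they do the work, as an engineer would, in place of code of your own. Each camera call takes 0.05 s, during which the arm holds its last target.

TASK

Bring the gas cap over the blue detector in the calibration fixture: draw the yellow lock slide all the way out to its stop at the green mark, which frees the white arm, and swing the arm by its black grip until it snaps into its end seat with the cap over the detector's sensor. Then push the lock slide fully home again to its stop at the red mark, so that the arm is locked, and leave the other things on the desk where they are.

Things in the scene. Friction and masses are not known exactly. Their poses are not given: they have to be found in the camera images.
- fixture: Grey calibration fixture fixed to the desk, base plate 250 (x) x 370 (y) x 20 mm thick; origin at the underside on desk level, z up. All fixture positions below are in its frame. The plate spans x -125..125, y -175..195 mm. A blue detector (70 x 160 mm, top 45 mm above the desk) lies in it, centred at x -85, y 0. It is fixed and only its place differs between episodes.
- lock_slide (a joint): Travel of the lock slide along the fixture's +y, in m: 0 = fully home against its inner stop (red mark; its steel tongue is in a notch of the arm's hub and blocks the arm), 0.060 = fully out against its outer stop (green mark; arm free). About 1.5 N of friction; stays where it is left. It cannot go home unless the arm is in its stowed pocket (cap_arm below about 0.35 rad) or in its end seat.
- lock_grip (a point): Centre of the top of the slide's upright yellow grip, 88 mm above the desk, at fixture x 30, y 90 mm (home) to 150 mm (out). The grip is 22 mm wide (fixture x), 40 mm long (fixture y) and 54 mm high (34 to 88 mm above the desk), on a dark carriage 34 x 50 mm; rails beside it reach 34 mm above the desk.
- cap_arm (a joint): Angle of the swing arm about its vertical pivot, in rad: it grows clockwise seen from above. It starts stowed at 0 to 0.3 and its end seat is the stop at 1.75, where the arm points to the fixture's -x. A sprung ball resists for the last 0.3 rad or so (about 4 N at the grip) and then snaps the arm into the seat; otherwise it stays where it is left.
- cap_grip (a point): Centre of the top of the black round upright grip at the arm's end, 138 mm above the desk and 115 mm from the pivot axis. The grip is 24 mm in diameter and 52 mm high (86 to 138 mm above the desk); it stands on the grey gas cap, 52 mm in diameter, 56 to 86 mm above the desk. The white arm bar is 26 mm wide, its top 80 mm above the desk.
- cap_pivot (a point): Top of the steel pivot post of the arm, 95 mm above the desk, on the pivot axis (fixture x 30, y 0 mm); 32 mm in diameter.
- sensor (a point): Top of the detector's steel sensor dome, 52 mm above the desk (fixture x -85, y 0 mm); the cap ends up 4 mm above it.
- spare_detector: Loose blue detector lying flat beside the fixture, 150 x 75 x 50 mm, long side along its x; origin under its centre. Leave it alone. (A fixed white crate of detectors, 125 mm high, stands well clear on the left, beyond world x 0.54, y 0.35 m.)
- gauge: Loose round black pressure gauge on a steel stand, 84 mm in diameter, 138 mm high; origin under its centre. Leave it alone.
- mug: Loose white mug, 76 mm in diameter, 90 mm high, handle at its +y; origin under its centre. Leave it alone.

How it is judged:
By the outcome, as a careful person would: the job done as asked, in the order asked, and still so for the second after the job is handed in, with the robot touching nothing.
It also fails if it takes over 61 s, if anything falls off the work surface, if the arm or the gripper's body presses on something with over 40 N, if the wrist force passes 120 N, or if a joint passes its speed limit or range.

## Working session

There is one attempt and no reset: what is moved stays moved. The work goes in short steps, Python scripts to look and compute and a shell command to move; the robot and the scene stay as the last step left them, time stands still between calls to the robot, and variables do not carry over. Pictures are saved under pics/ and viewed, and the job is handed in when it is done.

```bash
mkdir -p pics; cat > h.py <<'E'
import numpy as np,cv2
from workcell import arm
from scipy.spatial.transform import Rotation as R
def snap(n,tag):
    im,d=arm.camera(n); cv2.imwrite(f'pics/{tag}.png',cv2.cvtColor(im,cv2.COLOR_RGB2BGR)); np.savez(f'pics/{tag}.npz',im=im,d=d); return im,d
E
python3 - <<'E'
from h import *
for n in('side','top'):
    snap(n,n+'0'); print(n,arm.camera_params(n))
print(arm.get_obs())
E
```

```text
side {'fx': 616.2624117501647, 'fy': 616.2624117501647, 'cx': 320.8484474914502, 'cy': 234.25894266129453, 'origin': array([ 0.29155062, -1.4584948 ,  1.20927963]), 'attitude': array([-0.44310765,  0.89403517, -0.05415058,  0.03774173])}
top {'fx': 607.5054679953502, 'fy': 607.5054679953502, 'cx': 319.68167641160204, 'cy': 232.8617891206119, 'origin': array([0.39534865, 0.01131098, 1.91600383]), 'attitude': array([-0.02126643,  0.7128265 , -0.70029636,  0.03179818])}
{'time_s': 0.1, 'qpos': array([-1.37297254e+00,  2.76505204e-01,  1.50596007e+00, -3.61439069e-06,
        1.36071167e+00, -1.20990560e-01]), 'qvel': array([ 7.40794087e-04, -2.64478424e-03, -4.83503934e-03, -6.86034268e-04,
        1.09131939e-03,  9.81240138e-05]), 'effort': array([ 1.50096323e-03, -4.05457306e+01, -2.37778902e+01,  7.03606778e-02,
        2.99377867e-02, -4.16123328e-05]), 'tool_pos': array([ 0.18013286, -0.5455539 ,  0.21572489]), 'tcp_rot': array([-5.36906495e-04,  8.10382864e-01, -5.85900151e-01, -5.82429760e-04]), 'contact_force': array([ 0.1000978 , -0.51359072, -0.58914061]), 'ft_torque': array([0.062167  , 0.03809504, 0.00814315]), 'opening': 0.09377394060046958}
```

View pics/top0.png

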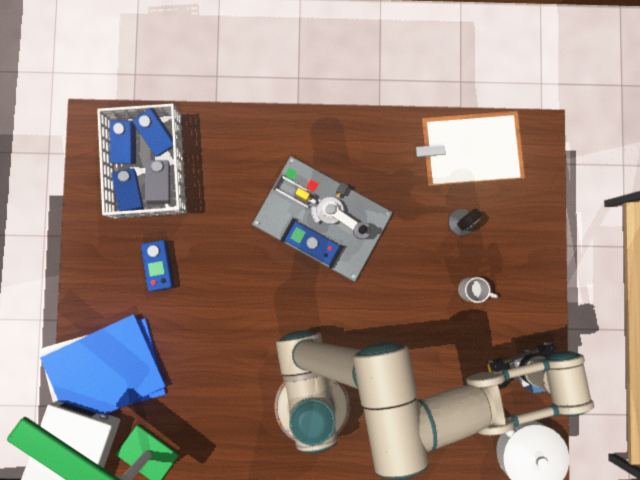

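View pics/side0.png

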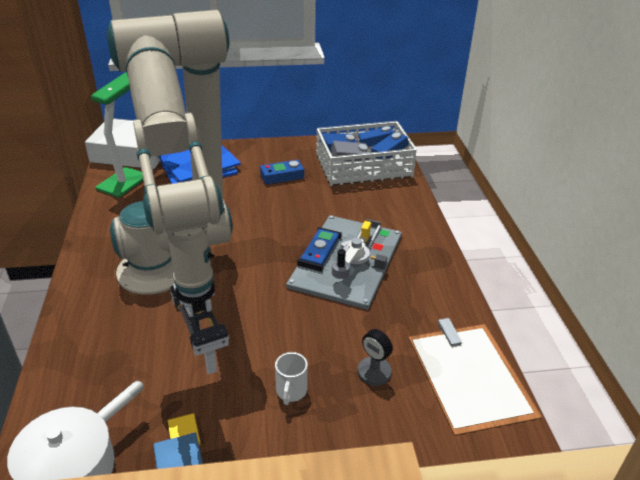

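The top view shows the fixture near (322,218): plate corners at about (292,156), (392,212), (357,280) and (252,223), yellow grip at (302,195), pivot at (330,208) and black grip at (362,230). Next I fit the fixture's pose.

```bash
cat >> h.py <<'E'
def rot(q): return R.from_quat([q[1],q[2],q[3],q[0]]).as_matrix()
def plane(n,u,v,z):
    p=arm.camera_params(n); r=rot(p['attitude'])@np.array([(u-p['cx'])/p['fx'],(v-p['cy'])/p['fy'],1]); return p['origin']+r*(z-p['origin'][2])/r[2]
def cloud(n,d):
    p=arm.camera_params(n); v,u=np.mgrid[:480,:640]
    c=np.stack([(u-p['cx'])/p['fx']*d,(v-p['cy'])/p['fy']*d,d],-1); return c@rot(p['attitude']).T+p['origin']
E
python3 - <<'E'
from h import *
f=np.load('pics/top0.npz'); im,d=f['im'],f['d']
crop=im[140:300,235:410]; cv2.imwrite('pics/c0.png',cv2.cvtColor(cv2.resize(crop,None,fx=4.5,fy=3.75*1,interpolation=cv2.INTER_CUBIC),cv2.COLOR_RGB2BGR))
P=cloud('top',d)
# plate fit
h=P[...,2]; m=np.zeros(h.shape,bool); m[140:300,235:410]=True
m&=(h>.012)&(h<.06)&(d>0)
n,l,s,c=cv2.connectedComponentsWithStats(m.astype(np.uint8)); k=1+np.argmax(s[1:,4]); m=l==k
v,u=np.nonzero(m); print(s[k]); 
xy=np.array([plane('top',a,b,.02)[:2] for a,b in zip(u,v)])
print(cv2.minAreaRect(xy.astype(np.float32)*1000))
hs=cv2.cvtColor(im,cv2.COLOR_RGB2HSV)
y=(hs[...,0]>20)&(hs[...,0]<33)&(hs[...,1]>150)&(hs[...,2]>120);y[:140]=0;y[300:]=0
v,u=np.nonzero(y); print('yellow',u.mean(),v.mean(),len(u),np.median(h[y]),h[y].max(),np.median(P[y],0))
t=y&(h>.08); print('ytop',P[t].mean(0),t.sum())
for lo,hi,nm in((.13,.145,'grip'),(.090,.1,'pivot')):
    t=np.zeros_like(m);t[140:300,235:410]=1;t&=(h>lo)&(h<hi);v,u=np.nonzero(t);print(nm,t.sum(),u.mean(),v.mean(),P[t].mean(0))
E
```

```text
[ 252  156  140  125 8280]Traceback (most recent call last):
  File "<stdin>", line 10, in <module>
  File "h.py", line 8, in plane
    p=arm.camera_params(n); r=rot(p['attitude'])@np.array([(u-p['cx'])/p['fx'],(v-p['cy'])/p['fy'],1]); return p['origin']+r*(z-p['origin'][2])/r[2]
ValueError: time passes only in moves, steps and waits
```

View pics/c0.png

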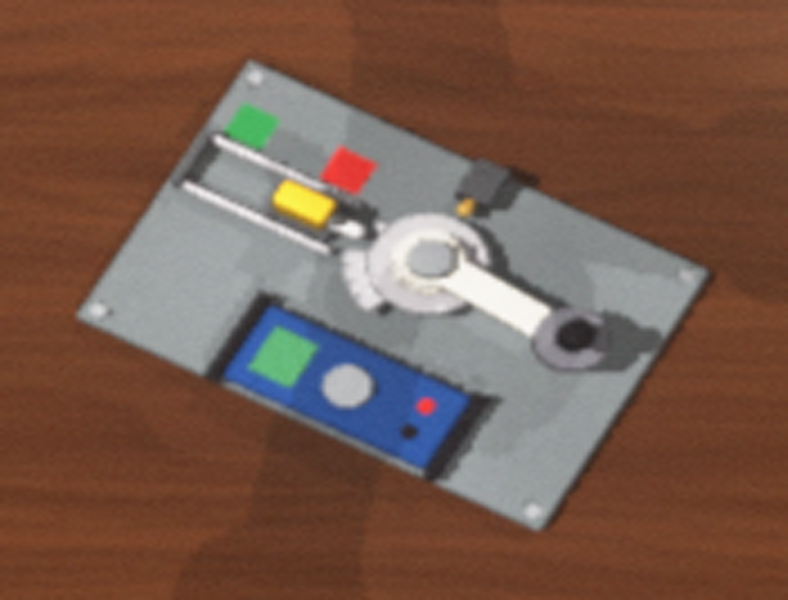

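The crop shows the slide home by the red mark, and the arm stowed, pointing to the lower right (fixture -y) with its black grip at the end.

```bash
cat >> h.py <<'E'
CP={n:arm.camera_params(n) for n in('side','top')}
def plane(n,u,v,z):
    p=CP[n]; r=rot(p['attitude'])@np.array([(u-p['cx'])/p['fx'],(v-p['cy'])/p['fy'],1+0*u]); return (p['origin'][:,None]+r*(z-p['origin'][2])/r[2]).T[:,:2] if np.ndim(u) else p['origin']+r*(z-p['origin'][2])/r[2]
def proj(n,X):
    p=CP[n]; c=rot(p['attitude']).T@(np.asarray(X)-p['origin']); return p['fx']*c[0]/c[2]+p['cx'],p['fy']*c[1]/c[2]+p['cy']
E
python3 - <<'E'
from h import *
f=np.load('pics/top0.npz'); im,d=f['im'],f['d']
P=cloud('top',d); h=P[...,2]
b=np.zeros(h.shape,bool); b[140:300,235:410]=True
m=b&(h>.012)&(d>0)
hs=cv2.cvtColor(im,cv2.COLOR_RGB2HSV).astype(int)
n,l,s,c=cv2.connectedComponentsWithStats(m.astype(np.uint8)); k=1+np.argmax(s[1:,4]); m=l==k
v,u=np.nonzero(m&(h<.03)); print(s[k],np.median(h[m&(h<.03)]))
xy=plane('top',u.astype(float),v.astype(float),.02)
print(cv2.minAreaRect(xy.astype(np.float32)*1000))
y=b&(hs[...,0]>20)&(hs[...,0]<33)&(hs[...,1]>150)&(hs[...,2]>120)
for nm,t,z in(('ytop',y&(h>.078),.088),('grip',b&(h>.128)&(h<.15),.138),('pivot',b&(h>.090)&(h<.105),.095),('blue',b&(hs[...,0]>100)&(hs[...,0]<125)&(hs[...,1]>150),.045)):
    v,u=np.nonzero(t);print(nm,t.sum(),u.mean(),v.mean(),P[t].mean(0),plane('top',u.mean(),v.mean(),z))
for q in((235+250/4.5,140+62/3.75),(235+710/4.5,140+270/3.75),(235+543/4.5,140+530/3.75),(235+78/4.5,140+318/3.75)): print(plane('top',*q,.02))
print('sensor',plane('top',235+347/4.5,140+386/3.75,.052),'piv',plane('top',235+433/4.5,140+259/3.75,.095))
E
```

```text
[ 252  156  140  125 9109] 0.020962148128072844
((586.2537231445312, -19.366424560546875), (373.41168212890625, 255.8506622314453), 61.95448684692383)
ytop 89 301.9887640449438 193.32584269662922 [0.64946114 0.04060958 0.10824333] [0.65225149 0.04093573 0.088     ]
grip 50 362.86 228.3 [ 0.54497101 -0.14064842  0.13924417] [ 0.54507636 -0.14076036  0.138     ]
pivot 161 335.30434782608694 212.46583850931677 [ 0.59516495 -0.06067384  0.09441469] [ 0.59506484 -0.06069999  0.095     ]
blue 702 313.8789173789174 244.22507122507122 [0.5001475  0.00200539 0.05903623] [0.50084233 0.00192398 0.045     ]
[0.77816106 0.08038281 0.02      ]
[ 0.60816949 -0.24441015  0.02      ]
[ 0.38888538 -0.13038585  0.02      ]
[0.55961639 0.19535346 0.02      ]
sensor [0.50432404 0.00746133 0.052     ] piv [ 0.60513855 -0.04822682  0.095     ]
```

```bash
python3 - <<'E'
from h import *
f=np.load('pics/side0.npz'); im=f['im']
cv2.imwrite('pics/c1.png',cv2.cvtColor(cv2.resize(im[205:315,275:415],None,fx=5,fy=5,interpolation=cv2.INTER_CUBIC),cv2.COLOR_RGB2BGR))
E
```

```text
(no output)
```

View pics/c1.png

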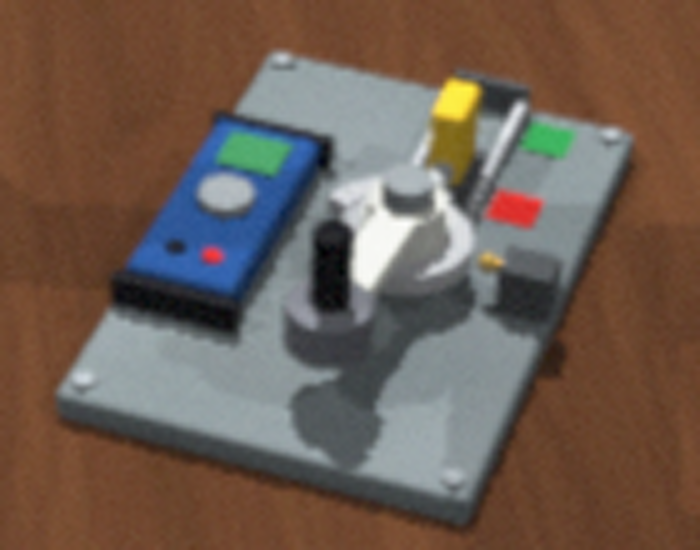

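The side crop shows the same layout, with corners at crop (270,52), (633,135), (57,400) and (470,512), yellow top at (462,90) and black grip top at (334,228). I'll fit both views together.

```bash
cat > fit.py <<'E'
from h import *
from scipy.optimize import least_squares
T=lambda a,b:(235+a/4.5-.4,140+b/3.75-.4); S=lambda a,b:(275+a/5-.4,205+b/5-.4)
L=[('top',T(250,62),(125,195,20)),('top',T(710,270),(125,-175,20)),('top',T(543,530),(-125,-175,20)),('top',T(78,318),(-125,195,20)),
('top',T(347,386),(-85,0,52)),('top',T(433,259),(30,0,95)),('top',T(306,199),(30,90,88)),
('side',S(270,52),(-125,195,20)),('side',S(633,135),(125,195,20)),('side',S(57,400),(-125,-175,20)),('side',S(470,512),(125,-175,20)),
('side',S(225,188),(-85,0,52)),('side',S(410,182),(30,0,95)),('side',S(462,90),(30,90,88))]
def W(p,X):
    c,s=np.cos(p[2]),np.sin(p[2]); X=np.array(X)/1000; return np.array([p[0]+c*X[0]-s*X[1],p[1]+s*X[0]+c*X[1],X[2]])
def G(a): # arm angle 0..; at 1.75 points -x, clockwise
    t=np.pi+1.75-a; return (30+115*np.cos(t),115*np.sin(t),138)
def res(p):
    r=[np.subtract(proj(n,W(p,X)),q) for n,q,X in L]
    r+= [np.subtract(proj('top',W(p,G(p[3]))),T(577,334)),np.subtract(proj('side',W(p,G(p[3]))),S(334,228))]
    return np.ravel(r)
if __name__=='__main__':
    o=least_squares(res,[.58,-.02,-.48,.1],loss='soft_l1',x_scale=[.01,.01,.01,.1]); p=o.x
    print(p,np.degrees(p[2])); print(np.round(res(p).reshape(-1,2),1).tolist())
    for nm,X in dict(lock=(30,90,88),out=(30,150,88),piv=(30,0,95),sens=(-85,0,52),cap=G(p[3])).items(): print(nm,W(p,X).round(4))
    np.save('pose.npy',p)
E
python3 fit.py
```

```text
[ 0.58019895 -0.03199172 -0.48278028  0.2824355 ] -27.6612722511758
[[-0.3, -0.6], [0.6, -0.1], [-0.1, 0.6], [-0.7, 0.3], [0.4, 0.2], [-0.4, -0.2], [1.7, 1.9], [0.4, -0.7], [0.7, -0.7], [0.0, -1.3], [0.5, -1.8], [0.6, 0.7], [0.3, -0.7], [-1.4, 2.8], [0.4, 0.3], [-0.1, 0.3]]
lock [0.6486 0.0338 0.088 ]
out [0.6764 0.0869 0.088 ]
piv [ 0.6068 -0.0459  0.095 ]
sens [0.5049 0.0075 0.052 ]
cap [ 0.5432 -0.1417  0.138 ]
```

```bash
cat >> h.py <<'E'
def go(X,yawdeg):
    "shift in tool axes (mm) and twist z (deg) to reach world X with tool-x yaw"
    o=arm.get_obs(); M=rot(o['tcp_rot']); yaw=np.degrees(np.arctan2(M[1,0],M[0,0]))
    tz=-(yawdeg-yaw); tgt=np.array([[np.cos(np.radians(yawdeg)),np.sin(np.radians(yawdeg)),0],[np.sin(np.radians(yawdeg)),-np.cos(np.radians(yawdeg)),0],[0,0,-1.]]).astype(float)
    rv=R.from_matrix(M.T@tgt).as_rotvec(degrees=True)
    d=np.asarray(X)-o['tool_pos']
    print('t',o['time_s'],'pos',o['tool_pos'].round(4),'yaw',yaw.round(2),'F',o['contact_force'].round(1),'open',round(o['opening'],4))
    print('rotvec',rv.round(2),'shift in current tool axes',(M.T@d*1000).round(1),'after twist',(tgt.T@d*1000).round(1))
E
python3 - <<'E'
from fit import *
p=np.load('pose.npy')
for n,q in(('top',T(306,199)),('side',S(462,90))):
    w=plane(n,*q,.088); d=w[:2]-p[:2]; c,s=np.cos(p[2]),np.sin(p[2]); print(n,w,(c*d[0]+s*d[1])*1000,(-s*d[0]+c*d[1])*1000)
go(W(p,(30,97,200)),np.degrees(p[2]))
E
```

```text
top [0.65430075 0.0391226  0.088     ] 32.61816159533827 97.38777160911721
side [0.65564388 0.04785184 0.088     ] 29.75529341843182 105.7428693121046
t 0.1 pos [ 0.1801 -0.5456  0.2157] yaw -71.73 F [ 0.1 -0.5 -0.6] open 0.0938
rotvec [-4.000e-02  8.000e-02 -4.407e+01] shift in current tool axes [-408.2 -631.4   16.5] after twist [ 145.9 -737.6   15.7]
```

```bash
python3 -m handwheel '{"linear":[[0,0,0],[0,0,0],[0,0,0],[0,0,0],[0,0,0]],"twist":[[0,0,-8.5],[0,0,-8.5],[0,0,-8.5],[0,0,-8.5],[0,0,-8.5]],"grip":[1,1,1,1,1]}'
python3 -m handwheel '{"linear":[[0,0,0],[10,-48,0],[10,-48,0],[10,-48,0],[10,-48,0]],"twist":[[0,0,-1.5],[0,0,0],[0,0,0],[0,0,0],[0,0,0]],"grip":[1,1,1,1,1]}'
python3 -m handwheel '{"linear":[[9,-46,0],[9,-46,0],[9,-46,0],[9,-46,0],[9,-46,0]],"twist":[[0,0,0],[0,0,0],[0,0,0],[0,0,0],[0,0,0]],"grip":[1,1,1,1,1]}'
python3 - <<'E'
from fit import *
p=np.load('pose.npy'); go(W(p,(30,100,200)),np.degrees(p[2]))
E
```

```text
time_s: 0.6
tool_pos: [0.1802, -0.5457, 0.216]
tcp_rot: [-0.0, 0.968, -0.249, -0.0]
contact_force: [0.4, 0.5, 0.0]
opening: 0.0941
time_s: 1.1
tool_pos: [0.3057, -0.3932, 0.2163]
tcp_rot: [-0.0, 0.97, -0.241, 0.0]
contact_force: [0.9, -0.1, -0.5]
opening: 0.0938
time_s: 1.6
tool_pos: [0.4527, -0.2104, 0.2165]
tcp_rot: [0.0, 0.971, -0.241, 0.0]
contact_force: [0.7, 0.2, -1.2]
opening: 0.0946
t 1.6 pos [ 0.4527 -0.2104  0.2165] yaw -27.89 F [ 0.7  0.2 -1.2] open 0.0946
rotvec [ 0.01 -0.01 -0.22] shift in current tool axes [  58.9 -317.4   16.4] after twist [  60.1 -317.2   16.5]
```

```bash
python3 -m handwheel '{"linear":[[9,-48,0],[9,-48,0],[9,-48,0],[9,-48,0],[9,-48,0]],"twist":[[0,0,-0.2],[0,0,0],[0,0,0],[0,0,0],[0,0,0]],"grip":[1,1,1,1,1]}'
python3 -m handwheel '{"linear":[[9,-40,0],[0,0,0],[0,0,0]],"twist":[[0,0,0],[0,0,0],[0,0,0]],"grip":[1,1,1]}'
python3 - <<'E'
from fit import *
p=np.load('pose.npy'); go(W(p,(30,100,62)),np.degrees(p[2]))
im,d=snap('top','top1'); im2,d2=snap('side','side1')
q=np.hstack([cv2.resize(im[140:300,235:410],(400,366)),cv2.resize(im2[150:310,250:425],(400,366))])
cv2.imwrite('pics/c2.png',q[...,::-1])
E
```

```text
time_s: 2.1
tool_pos: [0.6037, -0.0183, 0.2163]
tcp_rot: [0.0, 0.971, -0.239, -0.0]
contact_force: [0.1, -0.5, -0.2]
opening: 0.0939
time_s: 2.4
tool_pos: [0.6291, 0.0117, 0.2156]
tcp_rot: [0.001, 0.971, -0.238, -0.001]
contact_force: [0.2, -0.1, -0.6]
opening: 0.0942
t 2.4 pos [0.6291 0.0117 0.2156] yaw -27.52 F [ 0.2 -0.1 -0.6] open 0.0942
rotvec [0.08 0.08 0.14] shift in current tool axes [  7.3 -38.8 153.5] after twist [  7.  -38.6 153.6]
```

View pics/c2.png

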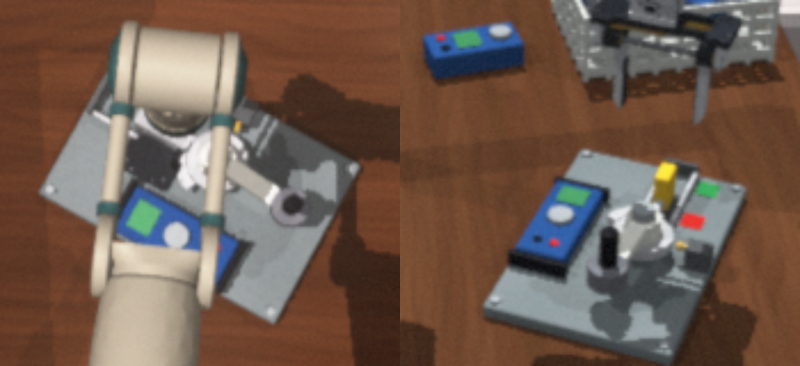

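The gripper is above and short of the yellow grip, as computed. I'll move over it and descend.

```bash
python3 -m handwheel '{"linear":[[7,-38,0],[0,0,40],[0,0,40],[0,0,30],[0,0,0]],"twist":[[0,0,0],[0,0,0],[0,0,0],[0,0,0],[0,0,0]],"grip":[1,1,1,1,1]}'
python3 - <<'E'
from fit import *
p=np.load('pose.npy'); go(W(p,(30,100,62)),np.degrees(p[2]))
im,d=snap('side','side2'); cv2.imwrite('pics/c3.png',cv2.resize(im[170:310,275:415],(600,600))[...,::-1])
E
```

```text
time_s: 3.0
tool_pos: [0.6487, 0.0401, 0.1022]
tcp_rot: [0.001, 0.971, -0.239, -0.005]
contact_force: [-0.4, -0.0, -0.2]
opening: 0.0939
t 3.0 pos [0.6487 0.0401 0.1022] yaw -27.68 F [-0.4 -0.  -0.2] open 0.0939
rotvec [ 0.27  0.51 -0.02] shift in current tool axes [ 3.1 -4.6 40.1] after twist [ 2.8 -4.4 40.2]
```

View pics/c3.png

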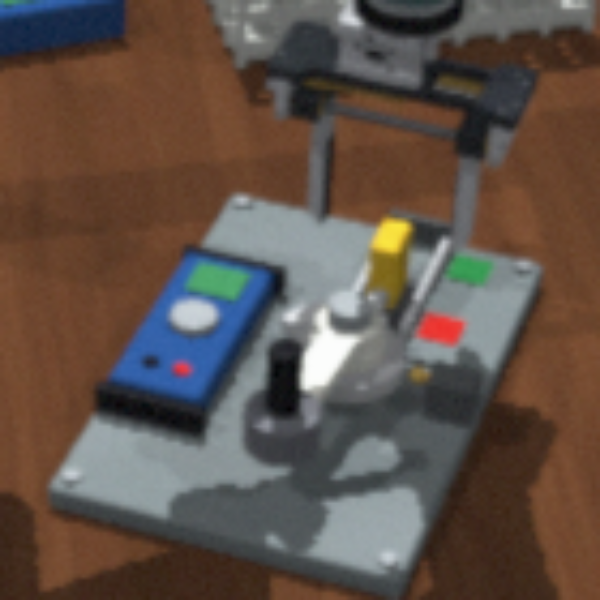

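The side view shows the yellow grip at (390,240) between the two fingers at (318,160) and (467,190), with room on both sides.

```bash
python3 -m handwheel '{"linear":[[3,-3,20],[0,0,20],[0,0,0],[0,0,0],[0,0,0]],"twist":[[0.2,0.5,0],[0,0,0],[0,0,0],[0,0,0],[0,0,0]],"grip":[1,1,1,0,0]}'
python3 -m handwheel '{"linear":[[0,0,0],[0,0,0],[0,0,0],[0,0,0],[0,0,0]],"twist":[[0,0,0],[0,0,0],[0,0,0],[0,0,0],[0,0,0]],"grip":[0,0,0,0,0]}'
python3 - <<'E'
from fit import *
p=np.load('pose.npy'); go(W(p,(30,100,62)),np.degrees(p[2]))
im,d=snap('side','side3'); cv2.imwrite('pics/c4.png',cv2.resize(im[170:310,275:415],(600,600))[...,::-1])
E
```

```text
time_s: 3.55
tool_pos: [0.6588, 0.0424, 0.0689]
tcp_rot: [-0.001, 0.971, -0.238, 0.007]
contact_force: [-0.1, 0.1, 0.4]
opening: 0.0815
time_s: 4.05
tool_pos: [0.6573, 0.0429, 0.0664]
tcp_rot: [-0.001, 0.971, -0.238, 0.005]
contact_force: [0.3, -0.5, 0.7]
opening: 0.0414
t 4.05 pos [0.6573 0.0429 0.0664] yaw -27.53 F [ 0.3 -0.5  0.7] open 0.0414
rotvec [-0.19 -0.5   0.13] shift in current tool axes [-3.6  2.1  4.4] after twist [-3.5  2.1  4.4]
```

View pics/c4.png

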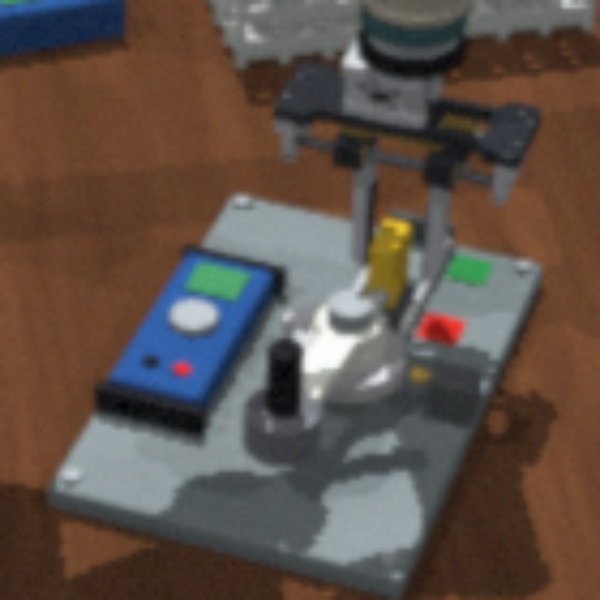

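The jaws are at 41 mm and closing, with the grip between them. I'll recentre 3 mm and keep closing.

```bash
python3 -m handwheel '{"linear":[[-3,0,2],[0,0,0],[0,0,0],[0,0,0],[0,0,0]],"twist":[[0,0,0],[0,0,0],[0,0,0],[0,0,0],[0,0,0]],"grip":[0,0,0,0,0]}'
python3 -m handwheel '{"linear":[[0,0,0],[0,0,0]],"twist":[[0,0,0],[0,0,0]],"grip":[0,0]}'
python3 - <<'E'
from fit import *
p=np.load('pose.npy'); go(W(p,(30,100,62)),np.degrees(p[2]))
E
```

```text
time_s: 4.6
tool_pos: [0.6528, 0.045, 0.0639]
tcp_rot: [-0.001, 0.971, -0.238, 0.003]
contact_force: [-5.4, 3.4, 1.0]
opening: 0.0218
time_s: 4.8
tool_pos: [0.6528, 0.045, 0.0639]
tcp_rot: [-0.001, 0.971, -0.238, 0.003]
contact_force: [-4.8, 3.1, 0.8]
opening: 0.0215
t 4.8 pos [0.6528 0.045  0.0639] yaw -27.56 F [-4.8  3.1  0.8] open 0.0215
rotvec [-0.16 -0.26  0.1 ] shift in current tool axes [1.4 1.9 1.9] after twist [1.5 1.9 1.9]
```

Gripped at 21.5 mm, as expected for the 22 mm grip. Now I pull out along tool -y (fixture +y).

```bash
python3 -m handwheel '{"linear":[[-1,-8,0],[0,-10,0],[0,-10,0],[0,-7,0],[0,0,0]],"twist":[[0,0,0],[0,0,0],[0,0,0],[0,0,0],[0,0,0]],"grip":[0,0,0,0,0]}'
python3 - <<'E'
from fit import *
p=np.load('pose.npy'); go(W(p,(30,150,62)),np.degrees(p[2]))
im,d=snap('side','side4'); cv2.imwrite('pics/c5.png',cv2.resize(im[170:310,275:415],(600,600))[...,::-1])
E
```

```text
time_s: 5.3
tool_pos: [0.6701, 0.0778, 0.0639]
tcp_rot: [-0.001, 0.971, -0.238, 0.004]
contact_force: [-3.2, 3.3, -2.3]
opening: 0.0217
t 5.3 pos [0.6701 0.0778 0.0639] yaw -27.49 F [-3.2  3.3 -2.3] open 0.0217
rotvec [-0.27 -0.42  0.17] shift in current tool axes [  1.3 -11.    2. ] after twist [  1.3 -11.    1.9]
```

View pics/c5.png

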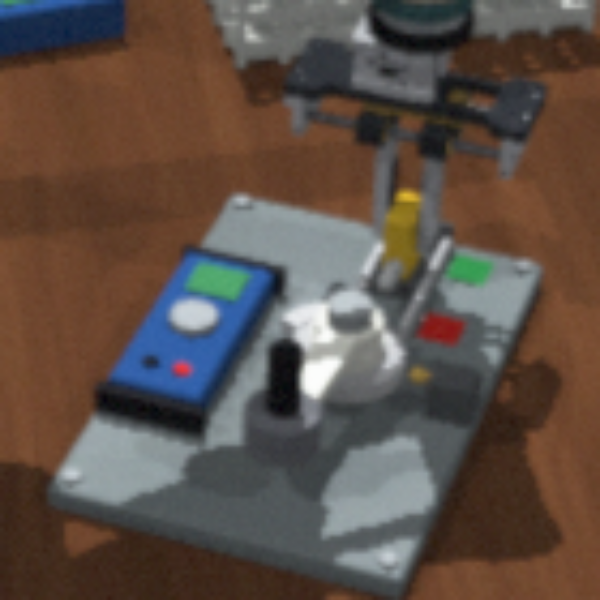

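The slide has followed, with its tongue at (390,275) clear of the hub. I'll keep pulling until the stop shows in the force.

```bash
python3 -m handwheel '{"linear":[[0,-6,0],[0,-4,0],[0,0,0]],"twist":[[0,0,0],[0,0,0],[0,0,0]],"grip":[0,0,0]}'
python3 -m handwheel '{"linear":[[0,-3,0],[0,-3,0],[0,0,0]],"twist":[[0,0,0],[0,0,0],[0,0,0]],"grip":[0,0,0]}'
python3 -m handwheel '{"linear":[[0,-3,0],[0,0,0]],"twist":[[0,0,0],[0,0,0]],"grip":[0,0]}'
```

```text
time_s: 5.65
tool_pos: [0.6741, 0.0852, 0.0639]
tcp_rot: [-0.001, 0.971, -0.238, 0.004]
contact_force: [-4.6, 2.6, -3.9]
opening: 0.022
time_s: 5.95
tool_pos: [0.6767, 0.0902, 0.0639]
tcp_rot: [-0.001, 0.971, -0.238, 0.004]
contact_force: [-4.3, 3.0, -4.5]
opening: 0.0214
time_s: 6.15
tool_pos: [0.6775, 0.0917, 0.0639]
tcp_rot: [0.001, 0.971, -0.238, 0.003]
contact_force: [-6.3, -0.6, -4.1]
opening: 0.0218
```

```bash
python3 -m handwheel '{"linear":[[0,-2,0],[0,0,0],[0,0,0]],"twist":[[0,0,0],[0,0,0],[0,0,0]],"grip":[0,0,0]}'
python3 -m handwheel '{"linear":[[0,-2,0],[0,0,0],[0,0,0]],"twist":[[0,0,0],[0,0,0],[0,0,0]],"grip":[0,0,0]}'
python3 - <<'E'
from fit import *
p=np.load('pose.npy'); go(W(p,(30,150,62)),np.degrees(p[2]))
im,d=snap('side','side5'); cv2.imwrite('pics/c6.png',cv2.resize(im[170:310,275:415],(600,600))[...,::-1])
E
```

```text
time_s: 6.45
tool_pos: [0.6775, 0.0918, 0.0639]
tcp_rot: [0.002, 0.971, -0.238, 0.003]
contact_force: [-7.7, -3.9, -3.0]
opening: 0.0218
time_s: 6.75
tool_pos: [0.6776, 0.0919, 0.0639]
tcp_rot: [0.004, 0.971, -0.238, 0.002]
contact_force: [-9.9, -7.6, -1.1]
opening: 0.0222
t 6.75 pos [0.6776 0.0919 0.0639] yaw -27.51 F [-9.9 -7.6 -1.1] open 0.0222
rotvec [ 0.34 -0.34  0.15] shift in current tool axes [1.2 4.9 1.9] after twist [1.3 4.9 1.9]
```

View pics/c6.png

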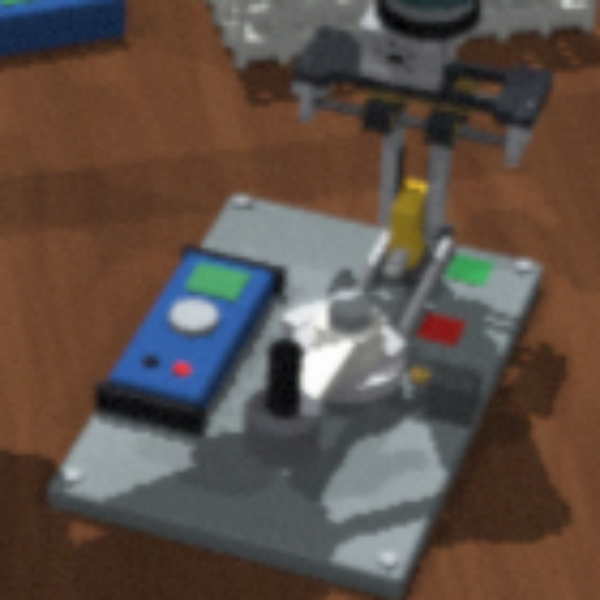

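The stop is reached: the TCP no longer moves while the force builds. The picture shows the grip at the rail's outer end (410,215), level with the green mark. I'll relax, release and lift.

```bash
python3 -m handwheel '{"linear":[[0,4,0],[0,0,0],[0,0,0],[0,0,0],[0,0,0]],"twist":[[0,0,0],[0,0,0],[0,0,0],[0,0,0],[0,0,0]],"grip":[0,1,1,1,1]}'
python3 -m handwheel '{"linear":[[0,0,20],[0,0,-20],[0,0,0]],"twist":[[0,0,0],[0,0,0],[0,0,0]],"grip":[1,1,1]}' --help 2>&1 | head -0
python3 - <<'E'
from fit import *
p=np.load('pose.npy'); print(G(p[3])); a=np.pi+1.75-p[3]+p[2]; go(W(p,G(p[3])[:2]+(180,)),np.degrees(a)%360-90-180+0)
E
```

```text
time_s: 7.3
tool_pos: [0.6809, 0.0925, 0.0659]
tcp_rot: [-0.001, 0.971, -0.238, 0.007]
contact_force: [0.2, 0.0, 0.4]
opening: 0.05
(np.float64(18.149414880836108), np.float64(-114.38777746041511), 138)
t 7.3 pos [0.6809 0.0925 0.0659] yaw -27.52 F [0.2 0.  0.4] open 0.05
rotvec [-0.34 -0.74  6.06] shift in current tool axes [ -12.4  270.7 -115.7] after twist [  14.8  271.3 -114.1]
```

```bash
python3 -m handwheel '{"linear":[[0,0,-30],[0,0,-40],[0,0,-45],[-2,45,0],[-2,45,0]],"twist":[[0,0,0],[0,0,0],[0,0,0],[0,0,0],[0,0,0]],"grip":[1,1,1,1,1]}'
python3 -m handwheel '{"linear":[[-2,45,0],[-2,45,0],[-2,45,0],[0,40,0],[0,0,0]],"twist":[[0,0,0],[0,0,0],[0,0,0],[0,0,0],[0,0,6]],"grip":[1,1,1,1,1]}'
python3 - <<'E'
from fit import *
p=np.load('pose.npy'); a=np.pi+1.75-p[3]+p[2]; go(W(p,G(p[3])[:2]+(110,)),np.degrees(a)-270)
im,d=snap('side','side6'); cv2.imwrite('pics/c7.png',cv2.resize(im[170:310,275:415],(600,600))[...,::-1])
E
```

```text
time_s: 7.8
tool_pos: [0.6347, 0.0145, 0.182]
tcp_rot: [-0.001, 0.972, -0.237, 0.008]
contact_force: [0.5, -0.2, -0.4]
opening: 0.0899
time_s: 8.3
tool_pos: [0.5449, -0.1422, 0.1795]
tcp_rot: [0.001, 0.956, -0.292, 0.006]
contact_force: [0.8, 0.5, 0.4]
opening: 0.0943
t 8.3 pos [ 0.5449 -0.1422  0.1795] yaw -33.93 F [0.8 0.5 0.4] open 0.0943
rotvec [-0.12 -0.65 -0.35] shift in current tool axes [-2.5  0.7 69.5] after twist [-1.7  0.6 69.5]
```

View pics/c7.png

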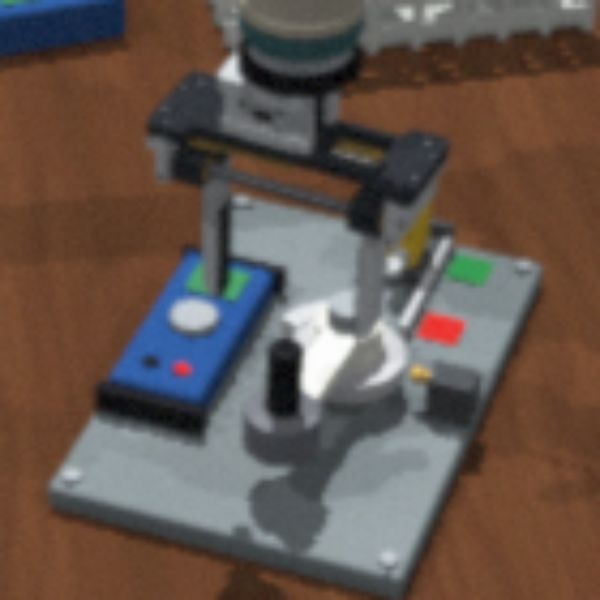

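The view shows the jaws straddling the black grip at (286,370), about 70 mm above working height. The slide stays out at (410,240). Descending and closing.

```bash
python3 -m handwheel '{"linear":[[-2,0,30],[0,0,30],[0,0,9],[0,0,0],[0,0,0]],"twist":[[0,0,0],[0,0,0],[0,0,0],[0,0,0],[0,0,0]],"grip":[1,1,1,1,0]}'
python3 -m handwheel '{"linear":[[0,0,0],[0,0,0],[0,0,0],[0,0,0],[0,0,0]],"twist":[[0,0,0],[0,0,0],[0,0,0],[0,0,0],[0,0,0]],"grip":[0,0,0,0,0]}'
python3 - <<'E'
from fit import *
p=np.load('pose.npy'); a=np.pi+1.75-p[3]+p[2]; go(W(p,G(p[3])[:2]+(110,)),np.degrees(a)-270)
im,d=snap('side','side7'); cv2.imwrite('pics/c8.png',cv2.resize(im[170:310,275:415],(600,600))[...,::-1])
E
```

```text
time_s: 8.85
tool_pos: [0.5465, -0.1367, 0.1107]
tcp_rot: [-0.001, 0.958, -0.288, 0.006]
contact_force: [0.5, 1.0, -1.9]
opening: 0.0891
time_s: 9.35
tool_pos: [0.5453, -0.1367, 0.1098]
tcp_rot: [-0.001, 0.957, -0.288, 0.005]
contact_force: [-0.6, 0.0, -0.6]
opening: 0.0495
t 9.35 pos [ 0.5453 -0.1367  0.1098] yaw -33.54 F [-0.6  0.  -0.6] open 0.0495
rotvec [-0.25 -0.5   0.04] shift in current tool axes [ 1.   5.4 -0.2] after twist [ 1.   5.4 -0.2]
```

View pics/c8.png

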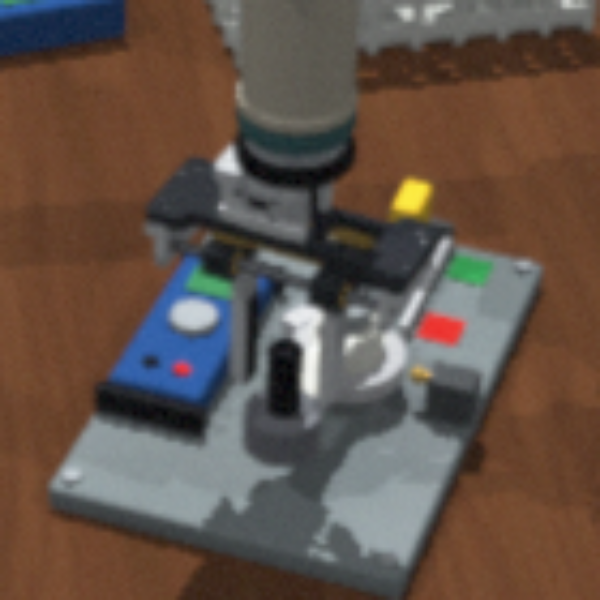

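The grip at (285,370) is between the fingers, but the fingers sit about 5 mm short of it toward the pivot. I'll correct while closing.

```bash
python3 -m handwheel '{"linear":[[0,5,0],[0,0,0],[0,0,0],[0,0,0],[0,0,0]],"twist":[[0,0,0],[0,0,0],[0,0,0],[0,0,0],[0,0,0]],"grip":[0,0,0,0,0]}'
python3 -m handwheel '{"linear":[[0,0,0]],"twist":[[0,0,0]],"grip":[0]}'
python3 - <<'E'
from fit import *
p=np.load('pose.npy'); a=np.pi+1.75-p[3]+p[2]; go(W(p,G(p[3])[:2]+(110,)),np.degrees(a)-270)
E
```

```text
time_s: 9.9
tool_pos: [0.5422, -0.141, 0.1095]
tcp_rot: [-0.001, 0.957, -0.289, 0.004]
contact_force: [-1.0, -1.0, 0.9]
opening: 0.0236
time_s: 10.0
tool_pos: [0.5422, -0.141, 0.1095]
tcp_rot: [-0.001, 0.957, -0.288, 0.004]
contact_force: [-1.1, -2.4, 0.8]
opening: 0.0233
t 10.0 pos [ 0.5422 -0.141   0.1095] yaw -33.53 F [-1.1 -2.4  0.8] open 0.0233
rotvec [-0.21 -0.46  0.04] shift in current tool axes [ 1.2  0.1 -0.5] after twist [ 1.2  0.1 -0.5]
```

Gripped. I'll swing in 5° rows: 10 mm along -x, 0.44 mm inward and +5° twist per row.

```bash
python3 -m handwheel '{"linear":[[-10,-0.4,0],[-10,-0.5,0],[-10,-0.4,0],[-10,-0.5,0],[0,0,0]],"twist":[[0,0,5],[0,0,5],[0,0,5],[0,0,5],[0,0,0]],"grip":[0,0,0,0,0]}'
cat > ck.py <<'E'
from fit import *
p=np.load('pose.npy'); o=arm.get_obs(); d=o['tool_pos'][:2]-W(p,(30,0,95))[:2]; t=np.arctan2(d[1],d[0])-p[2]
M=rot(o['tcp_rot']); print('r',np.hypot(*d)*1e3,'arm angle',(np.pi+1.75-t)%(2*np.pi),'tool yaw rel radial',np.degrees(np.arctan2(M[1,0],M[0,0])-np.arctan2(d[1],d[0]))%360,'F in tool',M.T@o['contact_force'],'Mz',o['ft_torque'][2],o['time_s'])
E
python3 ck.py
```

```text
time_s: 10.5
tool_pos: [0.5126, -0.1131, 0.1095]
tcp_rot: [-0.001, 0.893, -0.45, 0.004]
contact_force: [-1.1, -3.3, 2.2]
opening: 0.0236
r 115.69375380387199 arm angle 0.6478702666600382 tool yaw rel radial 91.02925155008342 F in tool [ 1.95257804  2.84902356 -2.16917422] Mz -0.14609407698431898 10.5
```

```bash
python3 -m handwheel '{"linear":[[-10,-0.4,0],[-10,-0.5,0],[-10,-0.4,0],[-10,-0.5,0],[0,0,0]],"twist":[[0,0,5],[0,0,5],[0,0,5],[0,0,5],[0,0,0]],"grip":[0,0,0,0,0]}'
python3 ck.py
python3 -m handwheel '{"linear":[[-10,-0.4,0],[-10,-0.5,0],[-10,-0.4,0],[-10,-0.5,0],[0,0,0]],"twist":[[0,0,5],[0,0,5],[0,0,5],[0,0,5],[0,0,0]],"grip":[0,0,0,0,0]}'
python3 ck.py
```

```text
time_s: 11.0
tool_pos: [0.4946, -0.0774, 0.1095]
tcp_rot: [-0.001, 0.802, -0.598, 0.003]
contact_force: [-5.0, -2.1, 6.4]
opening: 0.0236
r 116.46467007770917 arm angle 0.9936426034407946 tool yaw rel radial 90.90443818599631 F in tool [ 0.61016427  5.32402197 -6.4245363 ] Mz -0.13785655574609443 11.0
time_s: 11.5
tool_pos: [0.4899, -0.0374, 0.1094]
tcp_rot: [0.002, -0.686, 0.728, -0.002]
contact_force: [-5.8, -0.7, 7.6]
opening: 0.0236
r 117.15482925784538 arm angle 1.3402001518876805 tool yaw rel radial 90.76885646298689 F in tool [ 1.05315838  5.69552209 -7.61411799] Mz -0.18035152158253026 11.5
```

```bash
python3 -m handwheel '{"linear":[[-8,0.2,-0.3],[-8,0.2,-0.3],[-8,-0.3,0],[0,0,0]],"twist":[[0,0,4],[0,0,4],[0,0,4],[0,0,0]],"grip":[0,0,0,0]}'
python3 ck.py
python3 -m handwheel '{"linear":[[-8,-0.3,0],[-8,-0.3,0],[-3,0,0],[0,0,0]],"twist":[[0,0,4],[0,0,4],[0,0,1.5],[0,0,0]],"grip":[0,0,0,0]}'
python3 ck.py
```

```text
time_s: 11.9
tool_pos: [0.4936, -0.014, 0.1095]
tcp_rot: [0.002, -0.606, 0.795, -0.003]
contact_force: [-3.8, -1.1, 3.3]
opening: 0.0231
r 117.53525280986683 arm angle 1.542156670241321 tool yaw rel radial 90.40238531768051 F in tool [ 2.085527    3.38015883 -3.36791539] Mz -0.06616994312710556 11.9
time_s: 12.3
tool_pos: [0.5004, 0.0044, 0.1094]
tcp_rot: [0.003, -0.538, 0.843, -0.002]
contact_force: [-3.5, 3.5, 3.4]
opening: 0.0232
r 117.66454240502887 arm angle 1.7091249578483132 tool yaw rel radial 90.43390628851643 F in tool [-1.71120614  4.66483527 -3.4258554 ] Mz -0.049051146532263834 12.3
```

```bash
python3 -m handwheel '{"linear":[[-3,0,0],[-2,0,0],[0,0,0]],"twist":[[0,0,1.5],[0,0,0.5],[0,0,0]],"grip":[0,0,0]}'
python3 ck.py
python3 -m handwheel '{"linear":[[-2,0,0],[-2,0,0],[0,0,0]],"twist":[[0,0,0],[0,0,0],[0,0,0]],"grip":[0,0,0]}'
python3 ck.py
python3 - <<'E'
from h import *
im,d=snap('side','side8'); cv2.imwrite('pics/c9.png',cv2.resize(im[170:310,275:415],(600,600))[...,::-1])
E
```

```text
time_s: 12.6
tool_pos: [0.5023, 0.0082, 0.1094]
tcp_rot: [0.003, -0.523, 0.852, -0.002]
contact_force: [-4.1, 2.0, 3.0]
opening: 0.0239
r 117.6809893314558 arm angle 1.7451473026660458 tool yaw rel radial 90.43027262761484 F in tool [ 0.07364617  4.5000998  -3.00959584] Mz -0.13649020347212354 12.6
time_s: 12.9
tool_pos: [0.5033, 0.0102, 0.1094]
tcp_rot: [0.001, -0.523, 0.853, -0.003]
contact_force: [-6.9, -3.6, 4.5]
opening: 0.0237
r 117.70285440384166 arm angle 1.76381806321257 tool yaw rel radial 91.47313755100328 F in tool [ 6.33218563  4.49916111 -4.57415511] Mz -0.47210435727560685 12.9
```

View pics/c9.png

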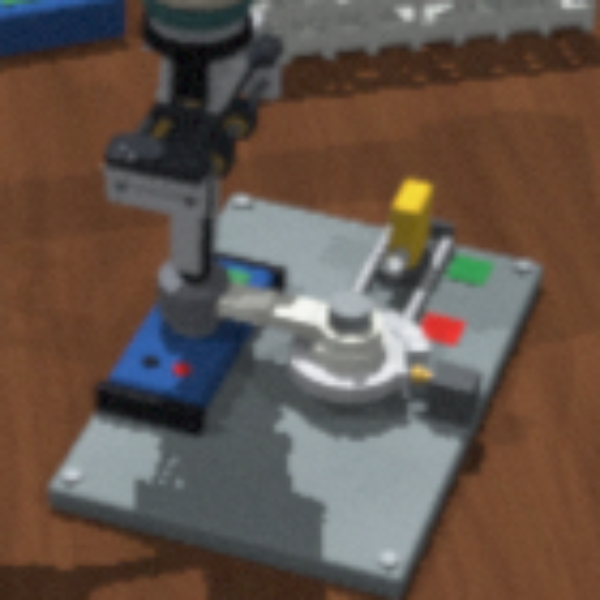

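The cap is over the sensor and the arm points along fixture -x. One more small push confirms the stop.

```bash
python3 -m handwheel '{"linear":[[-3,0,0],[0,0,0],[0,0,0]],"twist":[[0,0,0],[0,0,0],[0,0,0]],"grip":[0,0,0]}'
python3 ck.py
python3 -m handwheel '{"linear":[[5,0,0],[0,0,0],[0,0,0],[0,0,0],[0,0,0]],"twist":[[0,0,0],[0,0,0],[0,0,0],[0,0,0],[0,0,0]],"grip":[0,1,1,1,1]}'
python3 -m handwheel '{"linear":[[0,0,0],[0,0,-30],[0,0,-40],[0,0,0]],"twist":[[0,0,0],[0,0,0],[0,0,0],[0,0,0]],"grip":[1,1,1,1]}'
python3 - <<'E'
from fit import *
p=np.load('pose.npy'); go(W(p,(30,155,180)),np.degrees(p[2]))
im,d=snap('side','side9'); cv2.imwrite('pics/c10.png',cv2.resize(im[170:310,275:415],(600,600))[...,::-1])
E
```

```text
time_s: 13.25
tool_pos: [0.5031, 0.0104, 0.1094]
tcp_rot: [-0.001, -0.523, 0.852, -0.004]
contact_force: [-10.9, -9.3, 7.0]
opening: 0.0236
r 117.92874651892866 arm angle 1.764948095839339 tool yaw rel radial 91.6473278428814 F in tool [13.23389387  5.52069225 -6.91760075] Mz -0.21788948013446616 13.25
time_s: 13.75
tool_pos: [0.5051, 0.0097, 0.1097]
tcp_rot: [0.004, -0.522, 0.853, -0.003]
contact_force: [-0.7, 0.5, 0.2]
opening: 0.0521
time_s: 14.15
tool_pos: [0.5074, 0.0095, 0.1845]
tcp_rot: [0.008, -0.522, 0.853, -0.006]
contact_force: [0.2, -0.5, -0.2]
opening: 0.0842
t 14.15 pos [0.5074 0.0095 0.1845] yaw -117.01 F [ 0.2 -0.5 -0.2] open 0.0842
rotvec [ -1.18  -0.53 -89.35] shift in current tool axes [-150.7 -115.3    7.8] after twist [ 113.7 -152.     4.5]
```

View pics/c10.png

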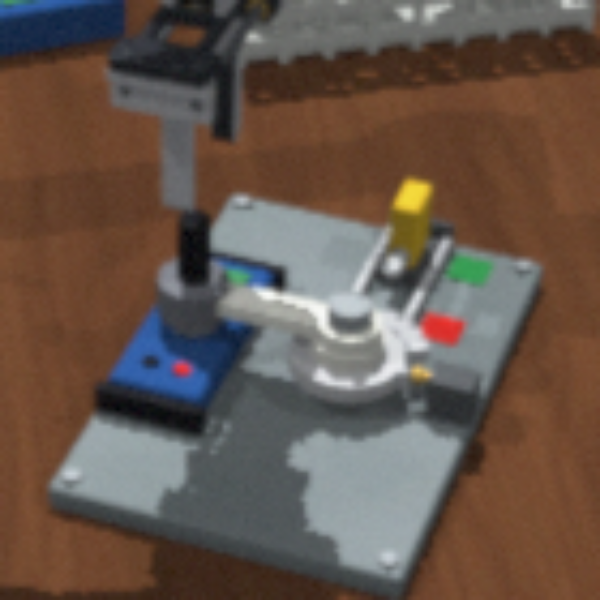

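The arm is seated: it stalled at 13 N, and the cap stayed over the sensor after release. Now back to the slide, turning first.

```bash
python3 -m handwheel '{"linear":[[0,0,0],[0,0,0],[0,0,0],[0,0,0],[0,0,0]],"twist":[[-1,-0.8,0],[0,0,-8.5],[0,0,-8.5],[0,0,-8.5],[0,0,-8.5]],"grip":[1,1,1,1,1]}'
python3 -m handwheel '{"linear":[[0,0,0],[0,0,0],[0,0,0],[0,0,0],[0,0,0]],"twist":[[0,0,-8.5],[0,0,-8.5],[0,0,-8.5],[0,0,-8.5],[0,0,-8.5]],"grip":[1,1,1,1,1]}'
python3 -m handwheel '{"linear":[[0,0,0],[0,0,0],[22,-30,0],[22,-30,0],[22,-30,0]],"twist":[[0,0,-8.5],[0,0,-4.5],[0,0,0],[0,0,0],[0,0,0]],"grip":[1,1,1,1,1]}'
python3 -m handwheel '{"linear":[[22,-30,0],[22,-30,0],[0,0,0],[0,0,0]],"twist":[[0,0,0],[0,0,0],[0,0,0],[0,0,0]],"grip":[1,1,1,1]}'
python3 - <<'E'
from fit import *
p=np.load('pose.npy'); go(W(p,(28.5,155,64)),np.degrees(p[2]))
E
```

```text
time_s: 14.7
tool_pos: [0.5025, 0.0098, 0.1777]
tcp_rot: [-0.006, 0.751, -0.661, -0.008]
contact_force: [-0.6, 0.1, 0.7]
opening: 0.0944
time_s: 15.2
tool_pos: [0.5025, 0.0098, 0.1777]
tcp_rot: [-0.009, 0.939, -0.344, -0.005]
contact_force: [1.0, -0.4, -0.5]
opening: 0.094
time_s: 15.7
tool_pos: [0.6038, 0.0594, 0.1786]
tcp_rot: [-0.009, 0.971, -0.238, -0.004]
contact_force: [-0.5, -0.9, -0.3]
opening: 0.0942
time_s: 16.1
tool_pos: [0.6696, 0.092, 0.1784]
tcp_rot: [-0.009, 0.971, -0.238, -0.005]
contact_force: [-1.1, -0.1, -0.4]
opening: 0.094
t 16.1 pos [0.6696 0.092  0.1784] yaw -27.49 F [-1.1 -0.1 -0.4] open 0.094
rotvec [-0.85  0.77  0.17] shift in current tool axes [  8.4  -2.  114.4] after twist [  6.9  -3.7 114.4]
```

```bash
python3 -m handwheel '{"linear":[[7,-4,0],[0,0,40],[0,0,35],[0,0,0],[0,0,0]],"twist":[[-0.8,0.8,0],[0,0,0],[0,0,0],[0,0,0],[0,0,0]],"grip":[1,1,1,1,1]}'
python3 - <<'E'
from fit import *
p=np.load('pose.npy'); go(W(p,(28.5,155,64)),np.degrees(p[2]))
im,d=snap('side','side10'); cv2.imwrite('pics/c11.png',cv2.resize(im[170:310,275:415],(600,600))[...,::-1])
E
```

```text
time_s: 16.6
tool_pos: [0.6785, 0.092, 0.1065]
tcp_rot: [-0.001, 0.971, -0.238, 0.003]
contact_force: [-0.1, -0.7, -0.4]
opening: 0.0943
t 16.6 pos [0.6785 0.092  0.1065] yaw -27.56 F [-0.1 -0.7 -0.4] open 0.0943
rotvec [-0.15 -0.26  0.1 ] shift in current tool axes [-1.2  0.5 42.5] after twist [-1.   0.4 42.5]
```

View pics/c11.png

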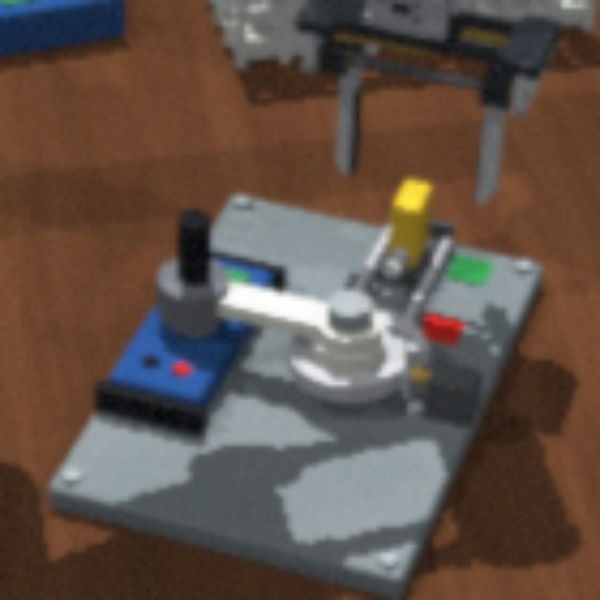

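The yellow grip at (412,210) lies under the middle of the open jaws, and the cap is still in place. I'll descend and grip.

```bash
python3 -m handwheel '{"linear":[[-1,0,25],[0,0,17],[0,0,0],[0,0,0],[0,0,0]],"twist":[[0,0,0],[0,0,0],[0,0,0],[0,0,0],[0,0,0]],"grip":[1,1,0,0,0]}'
python3 -m handwheel '{"linear":[[0,0,0],[0,0,0],[0,0,0],[0,0,0],[0,0,0]],"twist":[[0,0,0],[0,0,0],[0,0,0],[0,0,0],[0,0,0]],"grip":[0,0,0,0,0]}'
python3 -m handwheel '{"linear":[[0,0,0],[0,0,0],[0,0,0]],"twist":[[0,0,0],[0,0,0],[0,0,0]],"grip":[0,0,0]}'
```

```text
time_s: 17.15
tool_pos: [0.6799, 0.0928, 0.0666]
tcp_rot: [-0.002, 0.971, -0.238, 0.005]
contact_force: [0.7, 0.1, 0.7]
opening: 0.0738
time_s: 17.65
tool_pos: [0.6783, 0.0928, 0.0642]
tcp_rot: [-0.001, 0.971, -0.238, 0.003]
contact_force: [-0.9, -0.1, -0.3]
opening: 0.0333
time_s: 17.95
tool_pos: [0.6781, 0.0929, 0.0642]
tcp_rot: [-0.001, 0.971, -0.238, 0.003]
contact_force: [-0.0, 0.2, 0.4]
opening: 0.022
```

Gripped. I'll push home along tool +y: 60 mm in all, slower near the stop.

```bash
python3 -m handwheel '{"linear":[[0,8,0],[0,10,0],[0,10,0],[0,8,0],[0,0,0]],"twist":[[0,0,0],[0,0,0],[0,0,0],[0,0,0],[0,0,0]],"grip":[0,0,0,0,0]}'
python3 -m handwheel '{"linear":[[0,6,0],[0,6,0],[0,4,0],[0,0,0]],"twist":[[0,0,0],[0,0,0],[0,0,0],[0,0,0]],"grip":[0,0,0,0]}'
python3 -m handwheel '{"linear":[[0,3,0],[0,3,0],[0,0,0]],"twist":[[0,0,0],[0,0,0],[0,0,0]],"grip":[0,0,0]}'
python3 -m handwheel '{"linear":[[0,2,0],[0,2,0],[0,0,0]],"twist":[[0,0,0],[0,0,0],[0,0,0]],"grip":[0,0,0]}'
python3 -m handwheel '{"linear":[[0,2,0],[0,0,0]],"twist":[[0,0,0],[0,0,0]],"grip":[0,0]}'
```

```text
time_s: 18.45
tool_pos: [0.6602, 0.0591, 0.0642]
tcp_rot: [-0.0, 0.971, -0.238, 0.002]
contact_force: [-3.0, 0.2, 1.7]
opening: 0.0219
time_s: 18.85
tool_pos: [0.6533, 0.0462, 0.0641]
tcp_rot: [-0.001, 0.971, -0.238, 0.002]
contact_force: [-2.5, 1.6, 2.6]
opening: 0.0221
time_s: 19.15
tool_pos: [0.6508, 0.0413, 0.0641]
tcp_rot: [-0.001, 0.971, -0.238, 0.002]
contact_force: [-5.1, 2.5, 3.8]
opening: 0.0223
time_s: 19.45
tool_pos: [0.65, 0.0398, 0.0642]
tcp_rot: [-0.003, 0.971, -0.238, 0.003]
contact_force: [-1.7, 8.3, 2.7]
opening: 0.0218
time_s: 19.65
tool_pos: [0.65, 0.0397, 0.0642]
tcp_rot: [-0.004, 0.971, -0.238, 0.003]
contact_force: [0.1, 11.4, 2.6]
opening: 0.0218
```

It travelled 60.2 mm and stalled with the force rising to 11 N, so it is at the home stop. Release, lift, check.

```bash
python3 -m handwheel '{"linear":[[0,-4,0],[0,0,0],[0,0,0],[0,0,0],[0,0,0]],"twist":[[0,0,0],[0,0,0],[0,0,0],[0,0,0],[0,0,0]],"grip":[0,1,1,1,1]}'
python3 -m handwheel '{"linear":[[0,0,-30],[0,0,-45],[0,0,-45],[0,0,0],[0,0,0]],"twist":[[0,0,0],[0,0,0],[0,0,0],[0,0,0],[0,0,0]],"grip":[1,1,1,1,1]}'
python3 - <<'E'
from h import *
im,d=snap('side','side11'); cv2.imwrite('pics/c12.png',cv2.resize(im[170:310,275:415],(600,600))[...,::-1])
cv2.imwrite('pics/c13.png',im[...,::-1])
E
```

```text
time_s: 20.15
tool_pos: [0.6512, 0.0389, 0.064]
tcp_rot: [-0.001, 0.971, -0.238, 0.004]
contact_force: [0.1, -0.6, 0.3]
opening: 0.0502
time_s: 20.65
tool_pos: [0.6507, 0.0391, 0.1855]
tcp_rot: [-0.001, 0.971, -0.238, 0.005]
contact_force: [-0.0, -0.0, -0.4]
opening: 0.0905
```

View pics/c12.png

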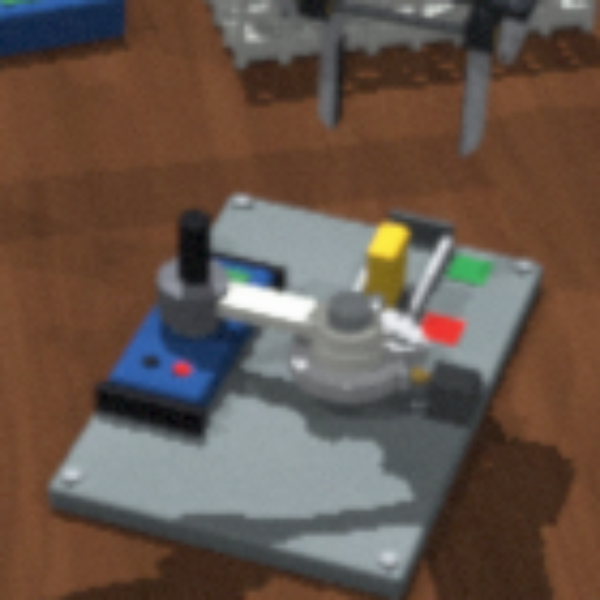

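View pics/c13.png

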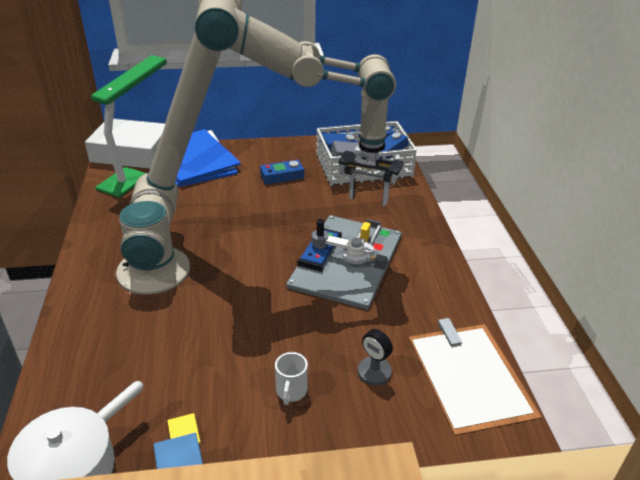

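The final view shows the yellow grip back by the red mark at (388,260), the cap over the sensor and the jaws clear above. The mug, gauge and spare detector are where they were. One numeric check before handing in.

```bash
python3 - <<'E'
from fit import *
p=np.load('pose.npy')
for t in('side0','side9','side11'):
    im=np.load(f'pics/{t}.npz')['im']; hs=cv2.cvtColor(im,cv2.COLOR_RGB2HSV).astype(int)
    y=(hs[...,0]>20)&(hs[...,0]<33)&(hs[...,1]>150)&(hs[...,2]>90); b=np.zeros_like(y); b[200:270,340:395]=1; v,u=np.nonzero(y&b); print(t,len(u),u.mean(),v.mean())
for Y in(90,97,150): print(Y,proj('side',W(p,(30,Y,66))))
a=np.load('pics/side0.npz')['im'].astype(int); b=np.load('pics/side11.npz')['im'].astype(int)
for n,(r,c) in dict(mug=((350,405),(270,312)),gauge=((325,388),(352,398)),spare=((155,188),(255,308))).items(): print(n,np.abs(a-b)[r[0]:r[1],c[0]:c[1]].mean())
E
python3 -m handwheel '{"linear":[[0,0,0],[0,0,0]],"twist":[[0,0,0],[0,0,0]],"grip":[1,1]}'
```

```text
side0 129 365.7984496124031 229.13953488372093
side9 130 370.65384615384613 220.06153846153848
side11 128 365.1640625 230.21875
90 (np.float64(365.1490249251275), np.float64(231.14101415309986))
97 (np.float64(365.8044500678231), np.float64(229.88251640461323))
150 (np.float64(370.65238410755995), np.float64(220.57388041190674))
mug 5.074603174603174
gauge 7.426731078904992
spare 2.7415666094911377
time_s: 20.9
tool_pos: [0.6489, 0.0395, 0.1822]
tcp_rot: [-0.001, 0.971, -0.238, 0.001]
contact_force: [0.4, -0.1, 0.2]
opening: 0.0937
```

```bash
python3 -c "
from workcell import arm
print(arm.finish_job())"
```

```text
the job is handed in; nothing more can be done
None
```

The job is handed in at about 21 s of robot time: the cap is over the sensor, with the arm in its end seat and the lock slide back home.

- **Lock slide out:** I gripped the yellow grip and pulled it out until it stalled at about 11 N. The side picture put the grip at fixture y 150 mm, which is the green mark.
- **Arm swing:** I swung the arm by its black grip through the sprung ball. It stalled at 13 N, at a measured 1.765 rad against the nominal 1.75. The cap stayed over the sensor after I let go.
- **Lock slide home:** I pushed it back 60.2 mm until it stalled at about 11 N. The side picture then put the grip at y 90 mm, the red mark.
- **End state:** the gripper is open and clear above the fixture with no contact force. The mug, gauge and spare detector look unmoved in the final side picture.

- **Disagreements:** at the start the slide appeared to be about 7 mm out from home, in both the pictures and the pull distance. The fitted fixture pose was off by about 1–5 mm at the grips, which did not affect the result.
- **Not checked:** I took no top view at the end. The small pixel differences around the mug and gauge I put down to the robot's shadow, but I did not measure those objects.

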